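# Put the stem thermometer in the heater block's thermometer well

## Task

Check the samples' temperature: lift the stem thermometer up and off its hook on the rack, and put its stem into the thermometer well of the heater block that holds the sample tubes, not of the empty block. Lower it gently, keeping hold of it until the tip rests on the bottom of the well, then let go so that it stands there upright. Leave the other things on the hooks and on the bench as they are.

Things in the scene. Friction and masses are not known exactly. Their poses are not given: they have to be found in the camera images.
- thermometer: digital stem thermometer, 60 g, hanging stem down by its loop on one of the rack's hooks, free to swing. Origin at the tip's end, z up along it: steel stem 5 mm thick from 0 to 98 mm (first 5 mm conical, 2.4 mm wide at the end), grey collar to 110, white head 24 mm wide (y), 16 mm thick (x) from 110 to 178, steel wire loop in the y-z plane (opening 15 wide, 28 high, wire 4), top at 210
- stem_tip (a point): end of the thermometer's stem (same point as its origin)
- head (a point): point on the thermometer's axis inside the head, 170 mm above the tip, 8 mm below the head's top: a good place for the TCP, fingers closing across the 24 mm width (head's y); the hook then stands between the fingers
- loop (a point): centre of the wire loop's opening, 192 mm above the tip
- hook_rack: fixed steel rack, origin at the centre of its 120 x 330 mm base's underside. A level rail along y between two posts (290 mm apart) at x = 45 mm, z = 250 mm. Three level hooks of 5 mm rod at y = -90, 0, 90 mm, z = 250 mm run from the rail towards -x; at x = -18 mm each bends up and ends at x = -28 mm, z = 260 mm. A hung loop must rise 8 to 22 mm (15 is best), then leaves level towards -x
- heater: fixed two-block dry bath heater, white, 260 mm deep (its x), 220 mm wide (y), sloping control panel at its -x end, deck 85 mm high; origin at the centre of its underside. The two aluminium blocks sit side by side in its deck, their tops 90 mm above the bench.
- block_full: fixed aluminium heater block that holds the twelve sample tubes (grey caps, standing 7 mm out of it), 95 x 76 mm, 50 mm high, origin at the centre of its underside; sixteen tube wells of 12 mm in a square grid, and alone in the margin at its -x end the thermometer well
- well_full (a point): centre of the mouth of the thermometer well in the block with the tubes, level with the block's top, 90 mm above the bench: a single round upright hole 7.6 mm wide, 40 mm deep with a flat bottom, its mouth countersunk to 12.6 mm. z points up.
- block_empty: fixed aluminium heater block of the same form without any tubes, beside the other one; left or right differs from run to run
- scoop: steel lab scoop with a wire loop, 165 mm long, 30 mm wide, 50 g, hanging on another hook; origin 13 mm below its lower end
- timer: round grey bench timer, 60 mm across, 18 mm thick, with a wire loop, 60 g, hanging on another hook; origin at its lower rim
- beaker: empty glass beaker, 72 mm across, 90 mm high, on the bench; origin at the centre of its underside
- bottle1: amber dropper bottle, 29 mm across, 78 mm high, on the bench; origin at the centre of its underside
- bottle2: another such dropper bottle
- tip_box: box of pipette tips, 85 x 120 mm, 60 mm high, on the bench; origin at the centre of its underside
- dishes: two stacked petri dishes, 90 mm across, 30 mm high, on the bench; origin at the centre of the underside

How it is judged:
On the way, in this order (a step that is already met when the one before it is completed fails the run):
1. the gripper holds the thermometer and its loop is clear of the hook (lifted over the hook's end) ((x of loop in the frame of hook_rack below -0.04 m or z of loop in the frame of hook_rack above 0.29 m) and contact force between the fingers and thermometer above 0.3 N), for 0.1 s.
2. still held by the gripper, the stem is in the thermometer well of the block with the tubes, its tip within 5 mm of the bottom (z of stem_tip in the frame of well_full below -0.035 m and horizontal distance between stem_tip and well_full below 0.004 m and contact force between the fingers and thermometer above 0.3 N), for 0.1 s.
At the end, for the whole second after the job is handed in: the thermometer stands at rest in the thermometer well of the block with the tubes: tip within 3 mm of the well's bottom (37 of 40 mm deep) and within 4 mm of its axis, leaning at most 0.12 rad (z of stem_tip in the frame of well_full below -0.037 m and horizontal distance between stem_tip and well_full below 0.004 m and angle between thermometer's own z axis and vertical below 0.12 rad and linear speed of thermometer below 0.02 m/s); the robot touches nothing.
It fails at once if the thermometer is pressed on a block or on the heater with more than 40 N (contact force between thermometer and block_full above 40 N or contact force between thermometer and block_empty above 40 N or contact force between thermometer and heater above 40 N).
It fails at once if the scoop or the timer is moved by more than 50 mm (distance of any of scoop, timer from where it was at the start of the episode above 0.05 m).
It fails at once if something standing on the bench is moved by more than 30 mm (distance of any of beaker, bottle1, bottle2, tip_box, dishes from where it was at the start of the episode above 0.03 m).
It also fails if it takes over 48 s, if anything falls off the work surface, if the arm or the gripper's body presses on something with over 40 N, if the wrist force passes 120 N, or if a joint passes its speed limit or range.

## Robot

A 7-joint arm with a two-finger parallel gripper is mounted at the origin on the work surface. World frame = base frame: x ahead of the robot, y to its left, z up, the work surface at z = 0. Lengths are in m, angles in rad, forces in N, time in s.
With the tool pointing down it reaches from about 0.4 to 0.875 m from the base axis. Payload 4.4 kg.
Tool frame: the origin (TCP) lies between the finger pads, 19 mm behind the fingertips; this is the grasp point; z points along the fingers, y is the line along which they close (so a half turn about z gives the same grasp; the last joint's range is limited). The gripper opens to 85 mm and grips with 20 to 120 N. Pads are 22 mm wide; open, the fingers measure 114 mm over their backs; the gripper's body (76 mm by 85 mm) begins 54 mm behind the grasp point. The pads swing forward as they close: fully open they stand 13 mm farther back than shut.
Start: joints at [-1.198, 0.628, 0.038, 1.517, -0.027, 0.996, -0.02], TCP at [0.276, 0.588, 0.25] pointing down, gripper open.
Joint ranges: [-3.06, 3.06], [-0.37, 2.12], [-1.25, 1.32], [0.18, 2.47], [-1.1, 4.24], [0.23, 1.98], [-2.94, 2.94]. Speed limits (rad/s): [2.57, 2.57, 3.14, 3.14, 3.14, 3.14, 3.14].

## Interface

Orientations are given as a unit quaternion [w, x, y, z].
In Python, from station import r gives the robot as it stands. The module is installed in compiled form; this text tells all that it offers.
- The arm moves only by the tool jog_arm, never from a script. Its argument "deltas" is one flat list of numbers, 7 for each row, row after row: the shift along the tool's x, y, z in units of 0.15 m (1.0 is 0.15 m), then the turn, a rotation vector about the tool's x, y, z in units of 120 degrees (1.0 is 120 degrees), then the opening, from 0 (shut) to 1 (fully open). In form: [x, y, z, rx, ry, rz, hand, x, y, z, rx, ry, rz, hand, ...]. A call has exactly 5 rows; each row shifts and turns the commanded pose from where the row before left it, along the tool's axes as they then stand; what a row does not reach is not made up. A row lasts 1/8 s, in which the tool goes at most 62.5 mm and 10.7 degrees, less where a joint would pass 70% of its speed; a pose out of reach is approached as far as the arm can. A call with a number of a shift or a turn outside -1 to 1 is refused whole. A call with a gripper value outside its range is refused whole. The fingers move at their own pace and stop on an object; "squeeze" is the grip in N (left out, the last holds). Time passes only in rows, so rows that do not move let the fingers close, or fill a call up. It gives the time, the measured TCP pose, the force, the opening and the grip force at its end, in the units of the state.
- r.observe(): the state, without advancing time (a new reading comes with each control period).
- r.read_camera(name): name is "scene" or "side" or "wrist"; returns a dict with "image" (384x512x3 uint8, red, green, blue), "range_z" (384x512 float32, m along the optical axis (not along the pixel's ray), 0 where there is no reading), "intrinsics" (3x3 intrinsics, pixels), "k1" (the pictures are not rectified: a ray, as slopes to the right and down, at radius r is drawn at 1 + k1 r^2 times it, then the intrinsics apply), "T" (4x4, takes a point from camera to world coordinates). Camera axes: x right, y up, looking along -z (the intrinsics and any distortion apply to the point x, -y, -z); pixel columns grow to the right and rows downward; lengths in m; the calibration is good to about 2 mm. A picture is of the moment at which its call begins.
- r.sign_off(): hands the job in; it is judged then, once.
The state is a dict: "t": time; "q": joint angles; "qvel": joint speeds; "tau": joint torques, N m; "tcp_pos": TCP position; "orientation": TCP orientation; "contact_force": force on the tool from outside, world axes, zero at the start; "wrist_torque": the same for the moment, N m; "grip_width": finger opening in m; "grasp_force": force on a finger pad.
Only numpy, scipy, OpenCV 4.12 (cv2) and the standard library are available. Lean on these libraries where they do the work, as an engineer would, in place of code of your own. Each camera call takes 0.05 s, during which the arm holds its last target. There are 200 camera calls.

## Working session

There is one attempt and no reset: what is moved stays moved. The work goes in short steps, Python scripts to look and compute and a tool call to move; the robot and the scene stay as the last step left them, time stands still between calls to the robot, and variables do not carry over. Pictures are saved under pics/ and viewed, at most 10 in all, crops included, and the job is handed in when it is done.

Besides the shell and the picture viewer there is one more tool, called after ">>>" in YAML: its name, and indented under it one key for each argument. jog_arm: Moves the arm, as the interface text tells. Its arguments: {"type":"object","properties":{"deltas":{"type":"array"},"squeeze":{"type":"number"}},"required":["deltas"]}

```bash
mkdir -p pics; cat > h.py <<'E'
import numpy as np, cv2, pickle
from station import r
def grab(n,tag):
    c=r.read_camera(n); pickle.dump(c,open(f'pics/{tag}.pkl','wb')); return c
def load(tag): return pickle.load(open(f'pics/{tag}.pkl','rb'))
def ray(c,u,v):
    K=c['intrinsics']; xd=np.array([(u-K[0,2])/K[0,0],(v-K[1,2])/K[1,1]]); s=xd.copy()
    for _ in range(30): s=xd/(1+c['k1']*(s@s))
    return s
def pt(c,u,v,z=None):
    s=ray(c,u,v); d=c['range_z'][int(round(v)),int(round(u))] if z is None else z
    return (c['T']@np.array([s[0]*d,-s[1]*d,-d,1]))[:3]
def onz(c,u,v,h):
    a=c['T'][:3,3]; b=pt(c,u,v,1.0)-a; return a+b*(h-a[2])/b[2]
def tri(c1,p1,c2,p2):
    a1=c1['T'][:3,3];d1=pt(c1,*p1,1.0)-a1;a2=c2['T'][:3,3];d2=pt(c2,*p2,1.0)-a2
    d1/=np.linalg.norm(d1);d2/=np.linalg.norm(d2)
    st=np.linalg.lstsq(np.c_[d1,-d2],a2-a1,rcond=None)[0]
    p,q=a1+st[0]*d1,a2+st[1]*d2
    return (p+q)/2,np.linalg.norm(p-q)
def proj(c,P):
    p=np.linalg.inv(c['T'])@np.r_[P,1]; s=np.array([p[0],-p[1]])/-p[2]; s=s*(1+c['k1']*(s@s))
    return c['intrinsics'][:2,:2]@s+c['intrinsics'][:2,2]
def save(c,fn,box=None,f=1):
    im=c['image'][:,:,::-1]
    if box: im=im[box[1]:box[3],box[0]:box[2]]
    cv2.imwrite('pics/'+fn,cv2.resize(im,None,fx=f,fy=f,interpolation=cv2.INTER_CUBIC))
E
python3 - <<'E'
from h import *
a=grab('scene','s0');b=grab('side','d0');w=grab('wrist','w0')
for c in(a,b,w):print(c['T'].round(3).tolist(),c['intrinsics'][0,0],c['k1'])
im=np.vstack([np.hstack([a['image'],b['image']])])[:,:,::-1]
save(a,'s0.png',None,1.5);save(b,'d0.png',None,1.5)
print({k:np.round(v,3) for k,v in r.observe().items()})
E
```

```text
[[0.785, -0.477, 0.394, 1.16], [0.619, 0.61, -0.494, -0.816], [-0.004, 0.632, 0.775, 1.464], [0.0, 0.0, 0.0, 1.0]] 479.82704234383743 0.03994913166256413
[[0.795, 0.402, -0.454, -0.034], [-0.606, 0.544, -0.58, -0.662], [0.014, 0.736, 0.676, 0.976], [0.0, 0.0, 0.0, 1.0]] 385.2934900917452 -0.028594455688448102
[[0.425, -0.87, -0.25, 0.212], [0.905, 0.408, 0.119, 0.618], [-0.002, -0.277, 0.961, 0.373], [0.0, 0.0, 0.0, 1.0]] 327.35445690277436 -0.05428309087580782
{'t': np.float64(0.15), 'q': array([-1.198,  0.629,  0.038,  1.518, -0.027,  0.996, -0.02 ]), 'qvel': array([ 0.   , -0.001, -0.001, -0.003, -0.001,  0.   , -0.002]), 'tau': array([ 2.0000e-03, -5.6380e+01,  1.2280e+00, -1.9365e+01,  1.1000e-02,
        7.0000e-03, -0.0000e+00]), 'tcp_pos': array([0.276, 0.588, 0.249]), 'orientation': array([-0.   ,  0.218,  0.976, -0.001]), 'contact_force': array([-0.619,  0.115,  0.275]), 'wrist_torque': array([-0.034, -0.017, -0.008]), 'grasp_force': np.float64(0.0), 'grip_width': np.float64(0.086)}
```

View pics/s0.png

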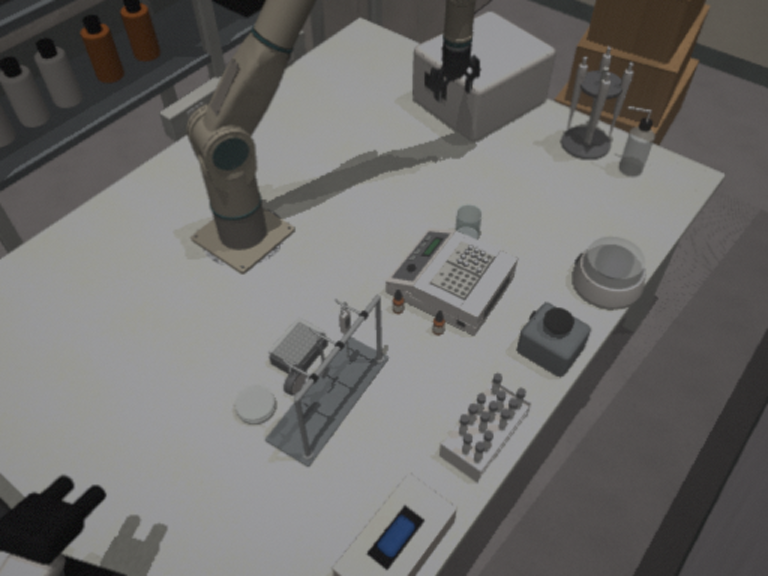

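View pics/d0.png

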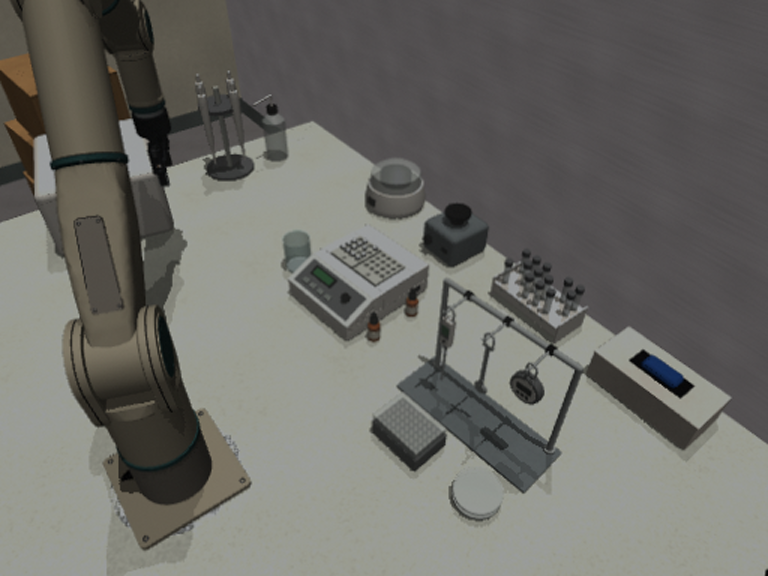

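The scene view shows the rack at about (330,380)/1.5 and the heater at (455,280)/1.5. The thermometer hangs on the hook nearest the heater: scene (345,315)/1.5, side (447,325)/1.5. The block with the tubes is the +y one. Next I'll enlarge crops of both.

```bash
python3 - <<'E'
from h import *
a=load('s0');b=load('d0')
def cr(c,x,y,w,h,f): return cv2.resize(c['image'][y:y+h,x:x+w,::-1],None,fx=f,fy=f,interpolation=cv2.INTER_CUBIC)
# each tile 400x300 ; 5x
im=np.vstack([np.hstack([cr(a,195,190,80,60,5),cr(a,260,150,80,60,5)]),np.hstack([cr(b,260,180,80,60,5),cr(b,190,150,80,60,5)])])
cv2.imwrite('pics/c1.png',np.clip(im*1.4,0,255))
E
```

```text
[ WARN:0@0.510] global loadsave.cpp:1063 imwrite_ Unsupported depth image for selected encoder is fallbacked to CV_8U.
```

View pics/c1.png

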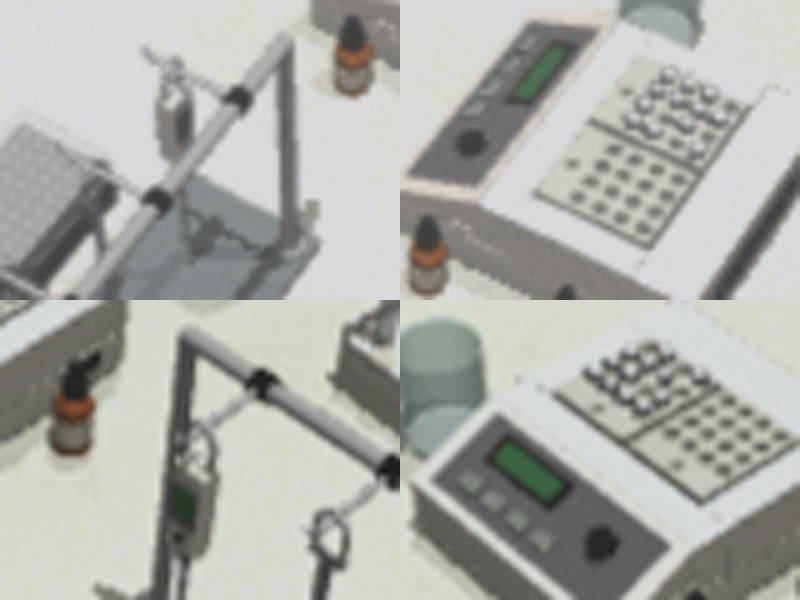

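```bash
python3 - <<'E'
from h import *
a=load('s0');b=load('d0')
for n,p,q in [('wellF',(305.4,168.4),(229.6,171.4)),('wellE',(294.4,182.4),(245.4,182.8)),('cl1',(242.6,209.6),(312.4,196.4)),('cl2',(226,230),(338.4,213.6)),('headtop',(230,208.6),(299.6,212)),('headbot',(230,221.6),(297.6,230)),('looptop',(229,202.5),(300,204.5))]:
    P,e=tri(a,p,b,q); print(n,P.round(4),round(e,4),pt(a,*p).round(3),pt(b,*q).round(3))
print(onz(a,305.4,168.4,.09),onz(b,229.6,171.4,.09))
E
```

```text
wellF [0.5487 0.2466 0.0845] 0.0019 [0.547 0.25  0.081] [0.547 0.243 0.087]
wellE [0.5571 0.1617 0.0862] 0.0036 [0.554 0.168 0.08 ] [0.554 0.155 0.09 ]
cl1 [ 0.5644 -0.1445  0.2489] 0.003 [ 0.567 -0.146  0.255] [ 0.557 -0.153  0.258]
cl2 [ 0.5735 -0.2348  0.2494] 0.0019 [ 0.577 -0.238  0.258] [ 0.567 -0.241  0.257]
headtop [ 0.5159 -0.1501  0.2207] 0.0016 [ 0.519 -0.153  0.227] [ 0.512 -0.154  0.225]
headbot [ 0.5141 -0.1531  0.1503] 0.001 [ 0.564 -0.204  0.252] [ 0.506 -0.161  0.163]
looptop [ 0.5136 -0.1501  0.2511] 0.0018 [ 0.513 -0.149  0.251] [ 0.508 -0.156  0.258]
[0.5507197  0.24345448 0.09      ] [0.54484077 0.23960774 0.09      ]
```

The well of the tube block is near (0.547, 0.243). The thermometer head is near (0.515, -0.150), and the rack is turned about +0.1 rad. I'll move over the well for a wrist view first.

>>> jog_arm:
  deltas: [-0.29,-0.18,-0.04,0,0,0,1,-0.29,-0.18,-0.04,0,0,0,1,-0.29,-0.18,-0.04,0,0,0,1,-0.29,-0.18,-0.04,0,0,0,1,-0.29,-0.18,-0.04,0,0,0,1]

```text
t: 0.78
tcp_pos: [0.4163, 0.3722, 0.28]
orientation: [-0.0, 0.218, 0.976, -0.0]
contact_force: [0.6, 0.3, -0.3]
grip_width: 0.0852
grasp_force: 0.0
```

>>> jog_arm:
  deltas: [-0.29,-0.18,-0.04,0,0,0,1,-0.29,-0.18,-0.04,0,0,0,1,-0.29,-0.18,-0.04,0,0,0,1,0,0,0,0,0,-0.086,1,0,0,0,0,0,-0.086,1]

```text
t: 1.4
tcp_pos: [0.4997, 0.2441, 0.2978]
orientation: [-0.0, 0.037, 0.999, -0.0]
contact_force: [0.3, 0.7, 0.2]
grip_width: 0.0853
grasp_force: 0.0
```

>>> jog_arm:
  deltas: [0,0,0,0,0,-0.086,1,0,0,0,0,0,0,1,0,0,0,0,0,0,1,0,0,0,0,0,0,1,0,0,0,0,0,0,1]

```text
t: 2.02
tcp_pos: [0.4993, 0.2452, 0.298]
orientation: [-0.0, -0.05, 0.999, -0.0]
contact_force: [-0.3, -0.2, 0.7]
grip_width: 0.0855
grasp_force: 0.0
```

```bash
python3 - <<'E'
from h import *
c=grab('wrist','w1');o=r.observe();print(o['tcp_pos'],o['orientation'],o['q'].round(2));print(c['T'].round(3).tolist(),proj(c,[.547,.243,.09]));save(c,'w1.png',None,1.5)
E
```

```text
[0.49931889 0.24517308 0.29799106] [-7.67117781e-06 -5.05469112e-02  9.98721687e-01 -4.40307683e-05] [-0.46  0.44 -0.07  1.72  0.04  0.98  1.13]
[[-0.101, -0.956, -0.276, 0.429], [0.995, -0.097, -0.028, 0.238], [-0.0, -0.277, 0.961, 0.422], [0.0, 0.0, 0.0, 1.0]] [255.48752855 217.49817135]
```

View pics/w1.png

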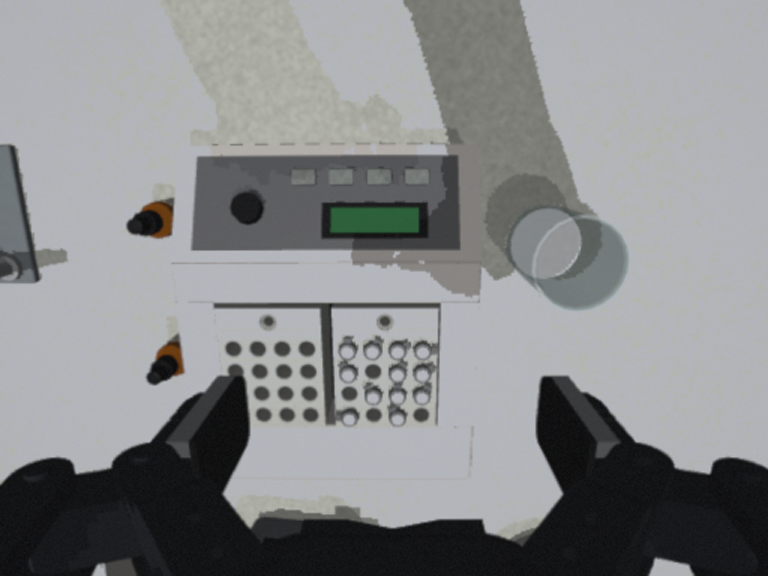

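The wrist view shows the tube block on the +y side, with its well at (384.5,321.5)/1.5. The empty block's well is at (267.5,322)/1.5. I'll move on to the rack and take a second view of the well on the way.

>>> jog_arm:
  deltas: [0.045,-0.33,-0.067,0,0,0,1,0.045,-0.33,-0.067,0,0,0,1,0,0,0,0,0,0,1,0,0,0,0,0,0,1,0,0,0,0,0,0,1]

```text
t: 2.7
tcp_pos: [0.4958, 0.1468, 0.3179]
orientation: [-0.0, -0.052, 0.999, 0.0]
contact_force: [0.5, 0.2, 0.3]
grip_width: 0.0853
grasp_force: 0.0
```

```bash
python3 - <<'E'
from h import *
c=grab('wrist','w2')
E
```

>>> jog_arm:
  deltas: [0.045,-0.33,-0.067,0,0,0,1,0.045,-0.33,-0.067,0,0,0,1,0.045,-0.33,-0.067,0,0,0,1,0.045,-0.33,-0.067,0,0,0,1,0,0,0,0,0,0,1]

```text
t: 3.38
tcp_pos: [0.4894, -0.0583, 0.3588]
orientation: [0.001, -0.048, 0.999, -0.001]
contact_force: [0.3, 1.1, -0.4]
grip_width: 0.0853
grasp_force: 0.0
```

>>> jog_arm:
  deltas: [0.045,-0.33,-0.067,0,0,0,1,0.045,-0.33,-0.067,0,0,0,1,0,0,0,0,0,0,1,0,0,0,0,0,0,1,0,0,0,0,0,0,1]

```text
t: 4.0
tcp_pos: [0.4861, -0.1521, 0.3779]
orientation: [-0.0, -0.053, 0.999, 0.001]
contact_force: [-0.1, 0.7, -0.7]
grip_width: 0.0854
grasp_force: 0.0
```

```bash
python3 - <<'E'
from h import *
c=grab('wrist','w3');o=r.observe();print(o['tcp_pos'],o['orientation'])
w1,w2=load('w1'),load('w2')
def cr(c,P,w,h,f):
    u,v=proj(c,P).astype(int); x,y=u-w//2,v-h//2
    print('origin',x,y); return cv2.resize(c['image'][y:y+h,x:x+w,::-1],None,fx=f,fy=f,interpolation=cv2.INTER_CUBIC)
W=[.547,.243,.09]
im=np.vstack([cr(w1,W,40,30,10),cr(w2,W,40,30,10)])
t=cr(c,[.515,-.15,.23],80,120,5)
cv2.imwrite('pics/c2.png',np.hstack([im,t]))
E
```

```text
[ 0.48610473 -0.15236347  0.37803884] [-2.74916406e-04 -5.24109848e-02  9.98625439e-01  4.95971952e-04]
origin 235 202
origin 320 207
origin 220 160
```

View pics/c2.png

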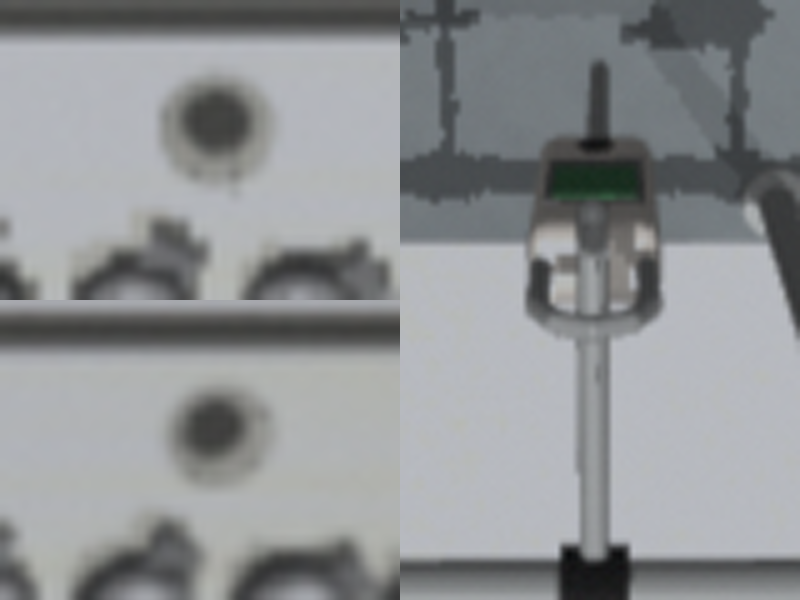

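The crops show the well rim centre at w1 (217,130)/10 and w2 (219,135)/10. The thermometer loop's top wire is at (194,320)/5. The hook and head line up with the tool heading.

```bash
python3 - <<'E'
from h import *
w1,w2,w3,a=load('w1'),load('w2'),load('w3'),load('s0')
print('well',tri(w1,(256.2,214.5),w2,(341.5,220.05)),onz(w1,256.2,214.5,.09),onz(w2,341.5,220.05,.09))
print('looptop',pt(w3,258.4,223.6),tri(w3,(258.4,223.6),a,(229,202.5)),onz(w3,258.4,223.6,.2545))
for y in (60,145,205,230,270,320,400,500): 
  u,v=220+.2*194-.4,160+y/5-.4; print(y,pt(w3,u,v).round(4))
for x,y in((550,240),(640,240),(540,265),(648,265),(600,280),(640,280)): print(x,y,pt(w3,220+(x-400)/5-.4,160+y/5-.4).round(4))
E
```

```text
well (array([0.54324177, 0.24342118, 0.09065916]), np.float64(0.00011451246794724092)) [0.54353043 0.24343501 0.09      ] [0.5434029  0.24360972 0.09      ]
looptop [ 0.50814226 -0.15253411  0.25557269] (array([ 0.51162239, -0.15041572,  0.24970449]), np.float64(0.004531699711554632)) [ 0.50854509 -0.15250128  0.2545    ]
60 [ 0.5165 -0.1537  0.0079]
145 [ 0.5002 -0.154   0.1745]
205 [ 0.4881 -0.1546  0.2585]
230 [ 0.4923 -0.1541  0.258 ]
270 [ 0.5006 -0.1533  0.2529]
320 [ 0.5081 -0.1525  0.2556]
400 [ 0.5234 -0.151   0.2524]
500 [ 0.5416 -0.1491  0.2521]
550 240 [ 0.5058 -0.1609  0.2238]
640 240 [ 0.5041 -0.145   0.2239]
540 265 [ 0.509  -0.1622  0.2286]
648 265 [ 0.5064 -0.1434  0.2305]
600 280 [ 0.5025 -0.1522  0.2522]
640 280 [ 0.5071 -0.1449  0.2368]
```

>>> jog_arm:
  deltas: [-0.145,-0.016,0.1,0,0,0,1,0,0,0.3,0,0,0,1,0,0,0.3,0,0,0,1,0,0,0.2,0,0,0,1,0,0,0.1,0,0,0,1]

```text
t: 4.68
tcp_pos: [0.5071, -0.1532, 0.2268]
orientation: [-0.001, -0.052, 0.999, 0.001]
contact_force: [0.3, -0.2, 0.7]
grip_width: 0.0855
grasp_force: 0.0
```

>>> jog_arm:
  deltas: [0,0,0.077,0,0,0,1,0,0,0,0,0,0,1,0,0,0,0,0,0,0.6,0,0,0,0,0,0,0.6,0,0,0,0,0,0,0.6]

```text
t: 5.3
tcp_pos: [0.5079, -0.1547, 0.2174]
orientation: [0.0, -0.051, 0.999, -0.0]
contact_force: [-0.8, 0.1, -0.2]
grip_width: 0.0513
grasp_force: 0.0
```

```bash
python3 - <<'E'
from h import *
c=grab('wrist','w4');b=grab('side','d4');o=r.observe();print(o['tcp_pos'],o['contact_force'],o['grip_width'])
x=cv2.resize(b['image'][180:260,260:340,::-1],None,fx=4.8,fy=4.8)
im=np.hstack([c['image'][:,60:452,::-1],x[:384]]);cv2.imwrite('pics/w4.png',im)
E
```

```text
[ 0.50778918 -0.15463021  0.21711216] [-0.69657354 -0.84774758  0.37430616] 0.05143741656920943
```

View pics/w4.png

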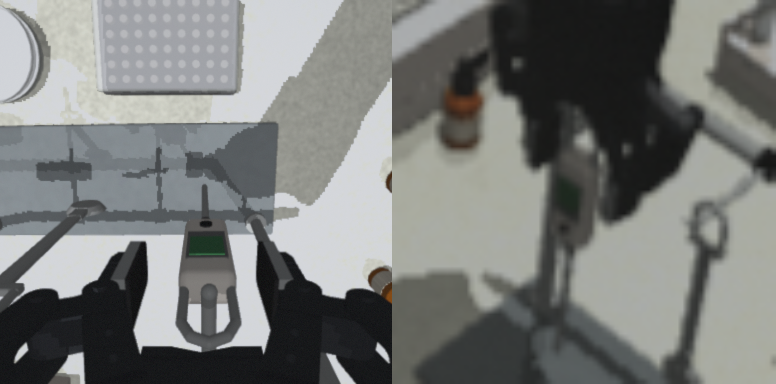

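The head sits between the fingers, centre at about x = 207 against a finger midpoint of about 199. I'll shift about 2.5 mm toward +y and close.

>>> jog_arm:
  deltas: [0,0.016,0,0,0,0,0.4,0,0,0,0,0,0,0.3,0,0,0,0,0,0,0.2,0,0,0,0,0,0,0.1,0,0,0,0,0,0,0]
  squeeze: 30

```text
t: 6.02
tcp_pos: [0.5075, -0.1522, 0.2169]
orientation: [0.0, -0.051, 0.999, 0.0]
contact_force: [-0.5, 0.4, 2.1]
grip_width: 0.0235
grasp_force: 32.0
```

>>> jog_arm:
  deltas: [0,0,0,0,0,0,0,0,0,0,0,0,0,0,0,0,0,0,0,0,0,0,0,0,0,0,0,0,0,0,0,0,0,0,0]

```text
t: 6.65
tcp_pos: [0.5075, -0.1522, 0.2169]
orientation: [0.0, -0.051, 0.999, 0.0]
contact_force: [-0.3, 1.1, 0.6]
grip_width: 0.0236
grasp_force: 32.0
```

>>> jog_arm:
  deltas: [0,0,-0.035,0,0,0,0,0,0,-0.035,0,0,0,0,0,0,-0.03,0,0,0,0,0,0,0,0,0,0,0,0,0,0,0,0,0,0]

```text
t: 7.28
tcp_pos: [0.5073, -0.1521, 0.2318]
orientation: [-0.0, -0.051, 0.999, 0.0]
contact_force: [0.5, -0.0, -0.7]
grip_width: 0.023
grasp_force: 32.0
```

```bash
python3 - <<'E'
from h import *
c=grab('wrist','w5');o=r.observe();print(o['tcp_pos'],o['contact_force'],o['grip_width'])
save(c,'w5.png',(150,120,362,384),2.2)
E
```

```text
[ 0.50728492 -0.15216319  0.23169104] [-0.04937422  0.03956194 -1.10791893] 0.023180533788975846
```

View pics/w5.png

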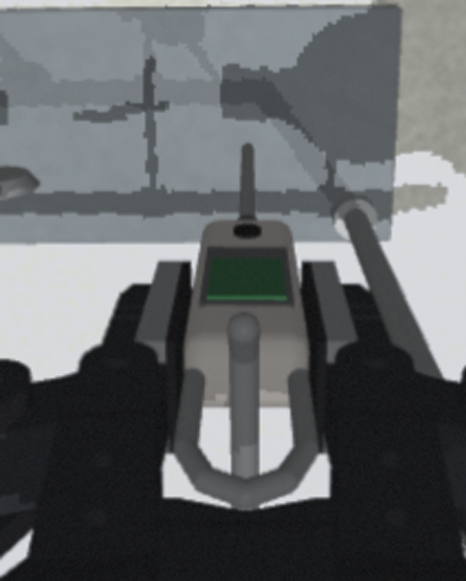

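The loop is lifted with the hook in its middle. Before I withdraw, I'll check the tip box clearance.

```bash
python3 - <<'E'
from h import *
w=load('w4')
for v in (70,80,88,92,96):print(v,pt(w,262,v).round(3),pt(w,290,v).round(3))
E
```

```text
70 [ 0.411 -0.165  0.061] [ 0.409 -0.142  0.06 ]
80 [ 0.419 -0.164  0.061] [ 0.417 -0.141  0.06 ]
88 [ 0.425 -0.163  0.059] [ 0.423 -0.14   0.059]
92 [ 0.428 -0.163  0.037] [ 0.425 -0.138  0.038]
96 [ 0.43  -0.163  0.   ] [ 0.427 -0.135 -0.   ]
```

>>> jog_arm:
  deltas: [0.1,0,0,0,0,0,0,0.1,0,0,0,0,0,0,0.1,0,0,0,0,0,0,0,0,0,0,0,0,0,0,0,0,0,0,0,0]

```text
t: 7.95
tcp_pos: [0.4632, -0.1568, 0.2321]
orientation: [0.001, -0.051, 0.999, -0.0]
contact_force: [0.8, -0.3, 0.1]
grip_width: 0.0233
grasp_force: 31.9
```

>>> jog_arm:
  deltas: [0,0,-0.15,0,0,0,0,0,0,-0.2,0,0,0,0,0,0,-0.2,0,0,0,0,0,0,-0.12,0,0,0,0,0,0,0,0,0,0,0]

```text
t: 8.57
tcp_pos: [0.464, -0.1568, 0.3335]
orientation: [0.002, -0.051, 0.999, -0.001]
contact_force: [0.0, 0.1, -0.6]
grip_width: 0.0235
grasp_force: 31.9
```

>>> jog_arm:
  deltas: [-0.04,0.13,0,0,0,0,0,-0.08,0.26,0,0,0,0,0,-0.08,0.26,0,0,0,0,0,-0.08,0.26,0,0,0,0,0,-0.08,0.26,0,0,0,0,0]

```text
t: 9.2
tcp_pos: [0.4985, 0.0248, 0.3311]
orientation: [-0.001, -0.051, 0.999, 0.0]
contact_force: [0.4, -1.1, -0.6]
grip_width: 0.0234
grasp_force: 31.9
```

>>> jog_arm:
  deltas: [-0.08,0.26,0,0,0,0,0,-0.08,0.26,0,0,0,0,0,-0.08,0.26,0,0,0,0,0,-0.08,0.26,0,0,0,0,0,-0.08,0.26,0,0,0,0,0]

```text
t: 9.82
tcp_pos: [0.5384, 0.2248, 0.3308]
orientation: [-0.001, -0.051, 0.999, -0.0]
contact_force: [0.4, -0.4, -0.9]
grip_width: 0.0235
grasp_force: 31.9
```

>>> jog_arm:
  deltas: [-0.04,0.13,0,0,0,0,0,0,0,0,0,0,0,0,0,0,0,0,0,0,0,0,0,0,0,0,0,0,0,0,0,0,0,0,0]

```text
t: 10.45
tcp_pos: [0.5427, 0.2422, 0.3326]
orientation: [0.0, -0.05, 0.999, -0.0]
contact_force: [-0.3, 0.8, -1.1]
grip_width: 0.0232
grasp_force: 31.8
```

```bash
python3 - <<'E'
from h import *
c=grab('wrist','w6');a=grab('scene','s6');b=grab('side','d6');o=r.observe();print(o['tcp_pos'],o['orientation'],o['contact_force'],o['grip_width'])
P=o['tcp_pos']-[0,0,.17];print(P,proj(c,P),proj(a,P),proj(b,P))
def cr(c,x,y,w,h,f): return cv2.resize(c['image'][y:y+h,x:x+w,::-1],None,fx=f,fy=f,interpolation=cv2.INTER_CUBIC)
def cp(c,w,h,f):
    u,v=proj(c,P+[0,0,.02]).astype(int);print(u-w//2,v-h//2);return cr(c,u-w//2,v-h//2,w,h,f)
im=np.hstack([cp(c,80,120,5),np.vstack([cp(a,66,50,6)[:,:396],cp(b,66,50,6)[:,:396]])])
cv2.imwrite('pics/c6.png',im)
E
```

```text
[0.54259452 0.24300054 0.33255195] [ 1.17874926e-04 -5.04399247e-02  9.98727090e-01  2.74878661e-05] [-0.15345764  0.4155201  -0.43604192] 0.02363188422603766
[0.54259452 0.24300054 0.16255195] [262.8805939  182.97071651] [304.95998111 154.47864056] [227.80546307 155.03584477]
222 128
272 125
194 125
```

View pics/c6.png

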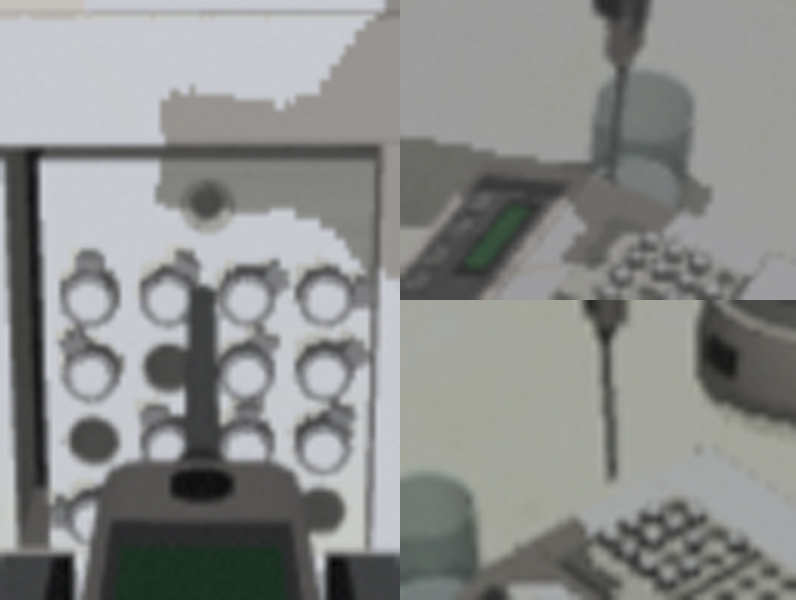

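The tip is at wrist (262.2,184.6), within about 1.5 px of the prediction for a straight hang. In the scene and side views the tip offset matches their known bias, so the thermometer is upright.

```bash
python3 - <<'E'
from h import *
c=load('w6');a=load('s6');b=load('d6')
print(onz(c,262.2,184.6,.1626))
# well re-measured in this view, rim centre (208,203)/5
print(onz(c,222+208/5-.4,128+203/5-.4,.09))
T,e=tri(a,(306.9,154.6),b,(228.9,154.2));print(T,e,'bias-corrected',T-np.array([.5487,.2466,.0845])+[.5434,.2435,.09])
E
```

```text
[0.54418727 0.24252876 0.1626    ]
[0.54279864 0.24365332 0.09      ]
[0.54881331 0.24620281 0.16222266] 0.001528808938116055 bias-corrected [0.54351331 0.24310281 0.16772266]
```

>>> jog_arm:
  deltas: [0.004,0.005,0.06,0,0,0,0,0,0,0.12,0,0,0,0,0,0,0.12,0,0,0,0,0,0,0.1,0,0,0,0,0,0,0,0,0,0,0]

```text
t: 11.22
tcp_pos: [0.541, 0.2438, 0.2709]
orientation: [-0.001, -0.051, 0.999, -0.001]
contact_force: [-0.0, -0.5, -0.1]
grip_width: 0.0232
grasp_force: 31.9
```

```bash
python3 - <<'E'
from h import *
for _ in range(2): c=grab('wrist','w7')
o=r.observe();print(o['tcp_pos'],o['contact_force'],o['grip_width'])
P=o['tcp_pos']-[0,0,.17];u,v=proj(c,P).astype(int);print(P,u-30,v-30,proj(c,[.5433,.2435,.09]))
cv2.imwrite('pics/c7.png',cv2.resize(c['image'][v-30:v+30,u-30:u+30,::-1],None,fx=10,fy=10,interpolation=cv2.INTER_CUBIC))
E
```

```text
[0.54205822 0.24427325 0.27254408] [0.03134043 0.31575616 0.02914892] 0.02328667134854081
[0.54205822 0.24427325 0.10254408] 232 153 [261.28821456 181.94705595]
```

View pics/c7.png

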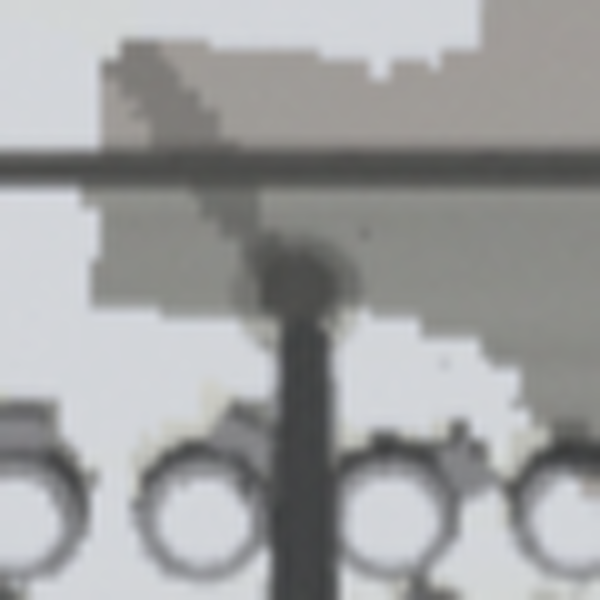

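The tip is over the well: rim centre at (297,290)/10, stem centre at x about 303. I'll lower it gently and watch the force.

>>> jog_arm:
  deltas: [0,-0.003,0.03,0,0,0,0,0,0,0.03,0,0,0,0,0,0,0.03,0,0,0,0,0,0,0.03,0,0,0,0,0,0,0,0,0,0,0]

```text
t: 11.95
tcp_pos: [0.5416, 0.2435, 0.2538]
orientation: [-0.0, -0.051, 0.999, -0.0]
contact_force: [-0.4, 0.0, -1.0]
grip_width: 0.0237
grasp_force: 31.9
```

>>> jog_arm:
  deltas: [0,0,0.03,0,0,0,0,0,0,0.03,0,0,0,0,0,0,0.03,0,0,0,0,0,0,0.03,0,0,0,0,0,0,0,0,0,0,0]

```text
t: 12.58
tcp_pos: [0.5417, 0.2435, 0.2359]
orientation: [-0.0, -0.051, 0.999, -0.0]
contact_force: [0.3, 0.6, -0.9]
grip_width: 0.0234
grasp_force: 31.9
```

Tip height is about 0.066 with no contact force. About 16 mm remain.

>>> jog_arm:
  deltas: [0,0,0.03,0,0,0,0,0,0,0.02,0,0,0,0,0,0,0.02,0,0,0,0,0,0,0.01,0,0,0,0,0,0,0,0,0,0,0]

```text
t: 13.2
tcp_pos: [0.5419, 0.2437, 0.2243]
orientation: [-0.0, -0.051, 0.999, -0.0]
contact_force: [0.3, 0.1, -1.2]
grip_width: 0.0237
grasp_force: 31.9
```

>>> jog_arm:
  deltas: [0,0,0.01,0,0,0,0,0,0,0.005,0,0,0,0,0,0,0,0,0,0,0,0,0,0,0,0,0,0,0,0,0,0,0,0,0]

```text
t: 13.82
tcp_pos: [0.5419, 0.2437, 0.2222]
orientation: [0.0, -0.051, 0.999, 0.0]
contact_force: [-1.2, 0.6, -1.0]
grip_width: 0.0238
grasp_force: 31.9
```

>>> jog_arm:
  deltas: [0,0,0.005,0,0,0,0,0,0,0,0,0,0,0,0,0,0.005,0,0,0,0,0,0,0,0,0,0,0,0,0,0,0,0,0,0]

```text
t: 14.45
tcp_pos: [0.5419, 0.2437, 0.2206]
orientation: [-0.0, -0.051, 0.999, 0.0]
contact_force: [-0.9, 0.2, -0.2]
grip_width: 0.0234
grasp_force: 31.9
```

>>> jog_arm:
  deltas: [0,0,0.005,0,0,0,0,0,0,0,0,0,0,0,0,0,0,0,0,0,0,0,0,0,0,0,0,0,0,0,0,0,0,0,0]

```text
t: 15.08
tcp_pos: [0.5419, 0.2437, 0.2199]
orientation: [0.0, -0.051, 0.999, 0.0]
contact_force: [0.1, -0.6, 0.3]
grip_width: 0.0235
grasp_force: 32.0
```

>>> jog_arm:
  deltas: [0,0,0.004,0,0,0,0,0,0,0,0,0,0,0,0,0,0,0,0,0,0,0,0,0,0,0,0,0,0,0,0,0,0,0,0]

```text
t: 15.7
tcp_pos: [0.5421, 0.2437, 0.2195]
orientation: [0.0, -0.051, 0.999, 0.0]
contact_force: [-0.1, 0.6, 3.5]
grip_width: 0.0236
grasp_force: 32.5
```

>>> jog_arm:
  deltas: [0,0,0.004,0,0,0,0,0,0,0,0,0,0,0,0,0,0,0,0,0,0,0,0,0,0,0,0,0,0,0,0,0,0,0,0]

```text
t: 16.32
tcp_pos: [0.5422, 0.2438, 0.2192]
orientation: [0.0, -0.051, 0.999, 0.0]
contact_force: [-0.7, -0.9, 6.8]
grip_width: 0.0231
grasp_force: 32.9
```

The tip rests on the bottom: force rises 7 N and the height matches. I'll release and rise.

>>> jog_arm:
  deltas: [0,0,-0.004,0,0,0,0,0,0,0,0,0,0,0.35,0,0,0,0,0,0,0.5,0,0,0,0,0,0,0.8,0,0,0,0,0,0,1]

```text
t: 16.95
tcp_pos: [0.5418, 0.2436, 0.219]
orientation: [-0.0, -0.051, 0.999, -0.0]
contact_force: [0.5, -0.5, 0.2]
grip_width: 0.077
grasp_force: 0.0
```

>>> jog_arm:
  deltas: [0,0,0,0,0,0,1,0,0,0,0,0,0,1,0,0,0,0,0,0,1,0,0,-0.05,0,0,0,1,0,0,-0.1,0,0,0,1]

```text
t: 17.58
tcp_pos: [0.5417, 0.2435, 0.2422]
orientation: [-0.0, -0.051, 0.999, -0.0]
contact_force: [0.5, -0.6, 0.3]
grip_width: 0.0855
grasp_force: 0.0
```

>>> jog_arm:
  deltas: [0,0,-0.2,0,0,0,1,0,0,-0.25,0,0,0,1,0,0,-0.25,0,0,0,1,0,0,0,0,0,0,1,0,0,0,0,0,0,1]

```text
t: 18.2
tcp_pos: [0.5417, 0.2435, 0.3471]
orientation: [0.0, -0.051, 0.999, 0.0]
contact_force: [-0.5, -0.5, -0.0]
grip_width: 0.0856
grasp_force: 0.0
```

```bash
python3 - <<'E'
from h import *
c=grab('wrist','w9');a=grab('scene','s9');b=grab('side','d9');o=r.observe();print(o['tcp_pos'],o['contact_force'],o['grip_width'])
def cr(c,x,y,w,h,f): return cv2.resize(c['image'][y:y+h,x:x+w,::-1],None,fx=f,fy=f)
im=np.hstack([cr(c,156,0,200,384,1.5625),np.vstack([cr(a,260,110,90,75,4),cr(b,185,110,90,75,4)])])
cv2.imwrite('pics/c9.png',im)
E
```

```text
[0.54138329 0.24338024 0.34582306] [-0.4488497  -0.68089758 -0.00863079] 0.0851224488265187
```

View pics/c9.png

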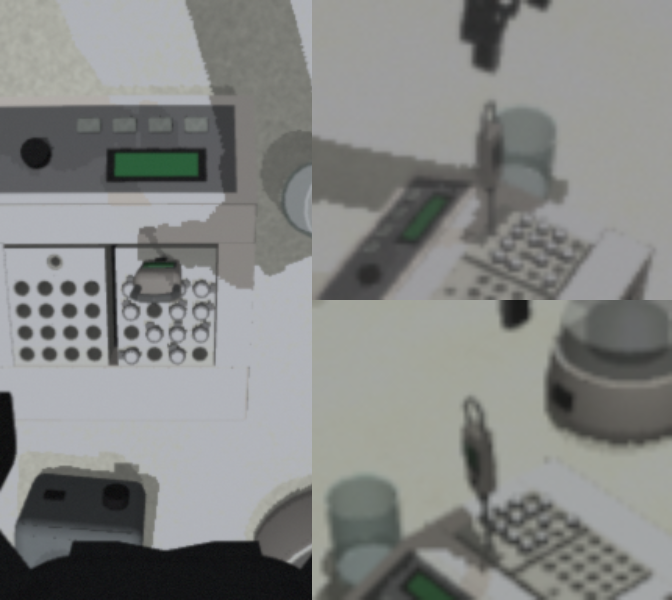

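The thermometer stands in the tube block's well, leaning only slightly within the well's play, and the gripper is clear of it.

```bash
python3 -c "
from station import r
print(r.sign_off())"
```

```text
the job is handed in; nothing more can be done
None
```

The job is handed in: the thermometer is off its hook and stands in the thermometer well of the block with the tubes, tip on the bottom, gripper well clear; nothing else was seen to move, and sign-off returned no verdict.

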